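Make up two engine-tuning kits of chips and parts

ROBOT

A 6-joint arm with a two-finger parallel gripper is mounted at the origin on the work surface. World frame = base frame: x ahead of the robot, y to its left, z up, the work surface at z = 0. Lengths are in m, angles in rad, forces in N, time in s.
With the tool pointing down it reaches from about 0.375 to 0.9 m from the base axis. Payload 3.1 kg.
Tool frame: the origin (TCP) lies at the very end of the fingers, on their centre line; the grasp point (between the pads) lies 19 mm behind it; z points along the fingers, x is the direction in which the jaws open and shut, and the axes are right-handed (so a half turn about z gives the same grasp; the last joint's range is limited). The gripper opens to 85 mm and grips with 20 to 120 N. Pads are 22 mm wide; open, the fingers measure 114 mm over their backs; the gripper's body (76 mm by 85 mm) begins 54 mm behind the grasp point. The pads swing forward as they close: fully open they stand 13 mm farther back than shut.
Start: joints at [-1.413, 0.527, 1.433, -0, 1.181, -0.178], TCP at [0.206, -0.59, 0.231] pointing down, gripper open.
Joint ranges: [-3.08, 3.08], [-0.75, 2.2], [0.22, 2.44], [-1.43, 4.57], [0, 2.65], [-2.85, 2.85]. Speed limits (rad/s): [2.79, 2.79, 3.14, 3.14, 3.14, 3.14].

INTERFACE

Orientations are given as a unit quaternion [x, y, z, w].
In Python, from workcell import * gives the robot as it stands.
- The arm moves only by the tool play_rows, never from a script. Its argument "increments" is a list that holds one entry, the list of rows, each a list of 4 numbers: the shift along the tool's x, y, z in mm, then the turn about the tool's z in degrees. A call has 1 to 20 rows; each row is the pose to reach, as a shift and turn from the pose commanded when the call began, along the tool's axes at that moment; what a row does not reach only later rows make up. A row lasts 1/12 s, in which the tool goes at most 41.7 mm and 7.16 degrees, less where a joint would pass 70% of its speed; a pose out of reach is approached as far as the arm can. A call with a gripper value outside its range is refused whole. "claw" is the opening, from 0 (shut) to 1 (fully open), set as the call begins (left out, the last holds). The fingers move at their own pace and stop on an object; "newtons" is the grip in N (left out, the last holds). Time passes only in rows, so rows that repeat a pose let the fingers close. It gives the time, the measured TCP pose, the force and the opening at its end, in the units of the state.
- read_state(): the state, without advancing time (a new reading comes with each control period).
- grab_frame(name): name is "side" or "top"; returns the picture (384x512x3 uint8, red, green, blue); there is no depth.
- camera_model(name): a dict with "fx", "fy", "cx", "cy" (pixels), "D" ([k1, k2, p1, p2, k3] as OpenCV has them; the pictures are not rectified), "view" (4x4, takes a point from world to camera coordinates). Camera axes: x right, y up, looking along -z (the intrinsics and any distortion apply to the point x, -y, -z); pixel columns grow to the right and rows downward; lengths in m; the calibration is good to about 2 mm. A picture is of the moment at which its call begins. camera_model takes no time and is no camera call.
- sign_off(): hands the job in, once; it reports no verdict.
Trained networks look in the newest picture that a camera, given by its name, has taken for a name from the list of things; names that differ only in an ending like _2 or _b are one class to them, and where a whole thing is asked for, a point or a joint stands for the part that bears it (a point fixed in the world has none). Each returns a list of dicts, best first, with "score" (0 to 1); they miss things now and then, are a little off and sometimes report something else, mostly with a low value. They report only what shows in the picture. A call takes as long as a camera call. They do not tell look-alikes from the thing itself.
- look_for(camera, target): "bbox" ([left, top, right, bottom] in pixels, round what is visible of it).
- silhouettes(camera, target): "mask" (384x512 bool, what is visible of it) and "bbox" ([left, top, right, bottom] in pixels, round what is visible of it).
The state is a dict: "t": time; "joints": joint angles; "dq": joint speeds; "joint_torque": joint torques, N m; "position": TCP position; "ee_rot": TCP orientation; "wrist_force": force on the tool from outside, world axes, zero at the start; "wrist_torque": the same for the moment, N m; "finger_gap": finger opening in m.
Only numpy, scipy, OpenCV 4.12 (cv2) and the standard library are available. Lean on these libraries where they do the work, as an engineer would, in place of code of your own. Each camera call takes 0.05 s, during which the arm holds its last target.

TASK

Make up the two tuning kits from the parts lying on the bench: into the blue tray go the pink-labelled and the yellow-labelled chip, one in each narrow compartment, with the black pressure sensor in the wide compartment; into the light grey tray go the green-labelled chip in either narrow compartment and the adapter board (the green circuit board with the teal socket on it) in the wide one. Set each part down gently, without dropping it, so that it lies flat on the compartment's floor the same way up as now, and leave every other chip and the spare teal socket where they are.

Things in the scene. Friction and masses are not known exactly. Their poses are not given: they have to be found in the camera images.
- chip_pink_mid (a point): memory chip: flat black block with a row of pins down each long side, 42 mm long (x), 15.5 mm wide over the pins (y), 8.5 mm high as it lies on its pins, about 15 g; pink label on top. The point is its centre, half-way up; z up. Either end may point either way.
- chip_yellow_mid (a point): memory chip: flat black block with a row of pins down each long side, 42 mm long (x), 15.5 mm wide over the pins (y), 8.5 mm high as it lies on its pins, about 15 g; yellow label on top. The point is its centre, half-way up; z up. Either end may point either way.
- chip_green_mid (a point): memory chip: flat black block with a row of pins down each long side, 42 mm long (x), 15.5 mm wide over the pins (y), 8.5 mm high as it lies on its pins, about 15 g; green label on top. The point is its centre, half-way up; z up. Either end may point either way.
- sensor_mid (a point): pressure sensor, 40 g: black housing 30 mm (x) by 26 mm (y), 22 mm high, aluminium plate on top; a plug shell (20 mm wide, 14 mm high) reaches to x = +29 mm, a flat ear with a brass bush and a brass nipple above it reach to x = -33 mm. Point: centre of the housing, half-way up (11 mm above its underside); z up. Grip it across the 26 mm.
- adapter_mid (a point): adapter board, 30 g: green circuit board 56 mm (x) by 40 mm (y), 2 mm thick, 5 mm off the bench on header pins; on it a teal socket 48 mm (x) by 20 mm (y), 10 mm high; 17 mm high in all. Point: its centre, half-way up (8.5 mm above its underside, 1.5 mm above the board's upper face); z up. Can be gripped across the socket's 20 mm.
- tray_blue: blue tray, 118 mm (x) by 160 mm (y), fixed, open above. Origin: centre of its underside; x along the compartments. Floor 3 mm thick; outer walls (4 mm thick) and two dividers (3 mm) reach 12 mm above the bench. Three compartments 110 mm long (x): two narrow, 40 mm wide, centres at y = +56 and +13 mm; one wide, 66 mm, centre at y = -43 mm. Takes the pink and the yellow chip and the sensor.
- tray_grey: light grey tray, 118 mm (x) by 160 mm (y), fixed, open above. Origin: centre of its underside; x along the compartments. Floor 3 mm thick; outer walls (4 mm thick) and two dividers (3 mm) reach 12 mm above the bench. Three compartments 110 mm long (x): two narrow, 40 mm wide, centres at y = +56 and +13 mm; one wide, 66 mm, centre at y = -43 mm. Takes the green chip and the adapter board.
- chip_white_mid (a point): memory chip: flat black block with a row of pins down each long side, 42 mm long (x), 15.5 mm wide over the pins (y), 8.5 mm high as it lies on its pins, about 15 g; white label on top; stays where it is. The point is its centre, half-way up; z up. Either end may point either way.
- chip_bare_mid (a point): memory chip: flat black block with a row of pins down each long side, 42 mm long (x), 15.5 mm wide over the pins (y), 8.5 mm high as it lies on its pins, about 15 g; no label, a round window in the middle; stays where it is. The point is its centre, half-way up; z up. Either end may point either way.
- socket_mid (a point): spare teal socket without a board, 48 mm (x) by 20 mm (y) by 13 mm high, about 20 g; stays where it is. The point is its centre, half-way up; z up.
Things that resemble listed ones, but are neither listed nor needed, are in the scene too. Leave any purple look-alike of the part that bears chip_green_mid alone.

How it is judged:
At the end, for the whole second after the job is handed in: Each part in its tray and compartment, one chip to a compartment: centre within 36 mm (sensor 44) along and 14 mm (chips), 16 mm (adapter) or 22 mm (sensor) across from the compartment's middle, on the floor (height within 2.5 mm), upright within 0.12 rad, at rest (under 0.02 m/s) ((((x of chip_pink_mid in the frame of tray_blue between -0.036 and 0.036 m and y of chip_pink_mid in the frame of tray_blue between 0.042 and 0.07 m and z of chip_pink_mid in the frame of tray_blue between 0.00475 and 0.00975 m and angle between chip_pink_mid's own z axis and vertical below 0.12 rad) and (x of chip_yellow_mid in the frame of tray_blue between -0.036 and 0.036 m and y of chip_yellow_mid in the frame of tray_blue between -0.001 and 0.027 m and z of chip_yellow_mid in the frame of tray_blue between 0.00475 and 0.00975 m and angle between chip_yellow_mid's own z axis and vertical below 0.12 rad)) or ((x of chip_pink_mid in the frame of tray_blue between -0.036 and 0.036 m and y of chip_pink_mid in the frame of tray_blue between -0.001 and 0.027 m and z of chip_pink_mid in the frame of tray_blue between 0.00475 and 0.00975 m and angle between chip_pink_mid's own z axis and vertical below 0.12 rad) and (x of chip_yellow_mid in the frame of tray_blue between -0.036 and 0.036 m and y of chip_yellow_mid in the frame of tray_blue between 0.042 and 0.07 m and z of chip_yellow_mid in the frame of tray_blue between 0.00475 and 0.00975 m and angle between chip_yellow_mid's own z axis and vertical below 0.12 rad))) and x of sensor_mid in the frame of tray_blue between -0.044 and 0.044 m and y of sensor_mid in the frame of tray_blue between -0.065 and -0.021 m and z of sensor_mid in the frame of tray_blue between 0.0115 and 0.0165 m and angle between each of sensor_mid, adapter_mid's own z axis and vertical below 0.12 rad and ((x of chip_green_mid in the frame of tray_grey between -0.036 and 0.036 m and y of chip_green_mid in the frame of tray_grey between 0.042 and 0.07 m and z of chip_green_mid in the frame of tray_grey between 0.00475 and 0.00975 m and angle between chip_green_mid's own z axis and vertical below 0.12 rad) or (x of chip_green_mid in the frame of tray_grey between -0.036 and 0.036 m and y of chip_green_mid in the frame of tray_grey between -0.001 and 0.027 m and z of chip_green_mid in the frame of tray_grey between 0.00475 and 0.00975 m and angle between chip_green_mid's own z axis and vertical below 0.12 rad)) and x of adapter_mid in the frame of tray_grey between -0.036 and 0.036 m and y of adapter_mid in the frame of tray_grey between -0.059 and -0.027 m and z of adapter_mid in the frame of tray_grey between 0.009 and 0.014 m and linear speed of each of chip_pink, chip_yellow, chip_green, sensor, adapter below 0.02 m/s); the robot touches nothing.
It fails at once if a part of the kits is dropped (falls free of the fingers at more than 0.9 m/s) ((linear speed of chip_pink above 0.9 m/s and contact force between chip_pink and the fingers below 0.01 N) or (linear speed of chip_yellow above 0.9 m/s and contact force between chip_yellow and the fingers below 0.01 N) or (linear speed of chip_green above 0.9 m/s and contact force between chip_green and the fingers below 0.01 N) or (linear speed of sensor above 0.9 m/s and contact force between sensor and the fingers below 0.01 N) or (linear speed of adapter above 0.9 m/s and contact force between adapter and the fingers below 0.01 N)).
It fails at once if the white-labelled chip, the unlabelled chip or the spare socket is moved by more than 20 mm (distance of any of chip_white_mid, chip_bare_mid, socket_mid from where it was at the start of the episode above 0.02 m).
It also fails if it takes over 115 s, if anything falls off the work surface, if the arm or the gripper's body presses on something with over 40 N, if the wrist force passes 120 N, or if a joint passes its speed limit or range.

## Working session

There is one attempt and no reset: what is moved stays moved. The work goes in short steps, Python scripts to look and compute and a tool call to move; the robot and the scene stay as the last step left them, time stands still between calls to the robot, and variables do not carry over. Pictures are saved under pics/ and viewed, and the job is handed in when it is done.

Besides the shell and the picture viewer there is one more tool, called after "Emit:" as a command line: name --argument value ..., lists and objects as JSON in quotes. play_rows: Moves the arm, as the interface text tells. Its arguments: {"type":"object","properties":{"increments":{"type":"array","items":{"type":"array","items":{"type":"array","items":{"type":"number"}}}},"claw":{"type":"number"},"newtons":{"type":"number"}},"required":["increments"]}

```bash
mkdir -p pics; ls; python3 - <<'E'
from workcell import *
import cv2, numpy as np
s=read_state(); print({k:np.round(v,3).tolist() for k,v in s.items()})
for n in ("top","side"):
    f=grab_frame(n); cv2.imwrite(f"pics/{n}0.png",f[:,:,::-1].copy()); 
    m=camera_model(n); print(n,m)
E
```

```text
pics
{'t': 0.0, 'joints': [-1.414, 0.528, 1.434, 0.0, 1.181, -0.179], 'dq': [-0.002, -0.0, -0.0, 0.001, -0.001, 0.0], 'joint_torque': [-0.001, -44.235, -17.803, -0.0, 0.009, 0.0], 'position': [0.206, -0.589, 0.23], 'ee_rot': [0.815, -0.579, -0.001, -0.001], 'wrist_force': [-0.132, -0.541, 0.464], 'wrist_torque': [-0.064, 0.041, 0.043], 'finger_gap': 0.086}
top {'fx': 430.6196913129059, 'fy': 430.6196913129059, 'cx': 257.6230830532116, 'cy': 191.3930791796803, 'D': array([-0.13957452,  0.        ,  0.        ,  0.        ,  0.        ]), 'view': array([[-0.00726001, -0.99996729,  0.0035644 ,  0.02041998],
       [ 0.99242768, -0.00676811,  0.12264378, -0.56981514],
       [-0.12261564,  0.0044278 ,  0.99244436, -0.91278862],
       [ 0.        ,  0.        ,  0.        ,  1.        ]])}
side {'fx': 423.67386026758504, 'fy': 423.67386026758504, 'cx': 252.51226481379015, 'cy': 189.2212702046773, 'D': array([-0.10271301,  0.        ,  0.        ,  0.        ,  0.        ]), 'view': array([[-0.95119845, -0.30811511, -0.01692889,  0.54936267],
       [ 0.1751386 , -0.58422076,  0.79247244, -0.15217868],
       [-0.25406295,  0.75083366,  0.60967273, -0.75798107],
       [ 0.        ,  0.        ,  0.        ,  1.        ]])}
```

View pics/top0.png

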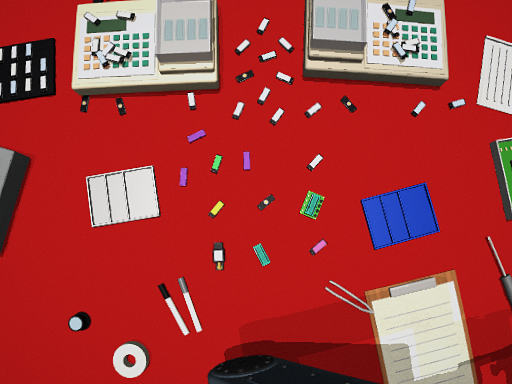

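View pics/side0.png

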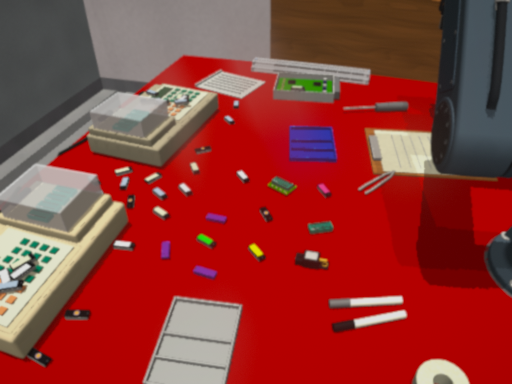

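The top view shows green chip (217,162), yellow (217,209), pink (318,247), adapter (313,205), sensor (219,255), socket (261,254), bare (266,202), white (315,161). The trays are grey (124,196) and blue (400,215). Purple look-alikes sit at (196,136), (183,177) and (246,160).

```bash
cat > h.py <<'E'
from workcell import *
import cv2, numpy as np
def ray(cam,uv):
    m=camera_model(cam);K=np.array([[m['fx'],0,m['cx']],[0,m['fy'],m['cy']],[0,0,1]])
    p=cv2.undistortPoints(np.array(uv,float).reshape(-1,1,2),K,np.array(m['D'])).reshape(-1,2)
    V=m['view'];R=V[:3,:3];t=V[:3,3]
    d=np.c_[p[:,0],-p[:,1],-np.ones(len(p))]@R
    return -R.T@t,d
def plane(cam,uv,z):
    o,d=ray(cam,uv); return o+d*((z-o[2])/d[:,2])[:,None]
def proj(cam,P):
    m=camera_model(cam);K=np.array([[m['fx'],0,m['cx']],[0,m['fy'],m['cy']],[0,0,1]])
    V=m['view'];q=np.array(P,float).reshape(-1,3)@V[:3,:3].T+V[:3,3]; q=q*[1,-1,-1]
    return cv2.projectPoints(q,np.zeros(3),np.zeros(3),K,np.array(m['D']))[0].reshape(-1,2)
def rect(mask,cam,z):
    c=max(cv2.findContours(mask.astype(np.uint8),cv2.RETR_EXTERNAL,cv2.CHAIN_APPROX_NONE)[0],key=cv2.contourArea).reshape(-1,2)
    P=plane(cam,c,z)[:,:2]
    (cx,cy),(w,h),a=cv2.minAreaRect((P*1000).astype(np.float32))
    if w<h: w,h,a=h,w,a+90
    return cx,cy,w,h,(a+90)%180-90
E
python3 - <<'E'
from h import *
f=grab_frame('top'); cv2.imwrite('pics/zoom1.png',cv2.resize(f[110:280,75:450],None,fx=2.1,fy=2.1,interpolation=cv2.INTER_CUBIC)[:,:,::-1])
for n,z in [('chip_pink_mid',.0085),('chip_yellow_mid',.0085),('chip_green_mid',.0085),('chip_white_mid',.0085),('chip_bare_mid',.0085),('sensor_mid',.011),('adapter_mid',.007),('socket_mid',.013),('tray_blue',.012),('tray_grey',.012)]:
    for r in silhouettes('top',n)[:5]:
        print(n,round(r['score'],2),np.round(r['bbox']).tolist(),np.round(rect(r['mask'],'top',z),1).tolist())
print(read_state()['t'])
E
```

```text
chip_yellow_mid 0.61 [210.0, 200.0, 225.0, 218.0] [532.8, 110.4, 39.8, 14.4, -45.0]
chip_green_mid 0.62 [189.0, 129.0, 206.0, 142.0] [705.6, 157.8, 37.2, 12.9, -63.2]
chip_green_mid 0.47 [241.0, 154.0, 248.0, 170.0] [644.6, 42.3, 39.6, 13.7, -0.2]
chip_green_mid 0.43 [208.0, 154.0, 221.0, 174.0] [638.0, 110.5, 43.2, 15.4, -21.2]
chip_white_mid 0.55 [308.0, 157.0, 322.0, 172.0] [639.6, -113.9, 43.1, 17.8, -45.6]
chip_bare_mid 0.48 [259.0, 196.0, 274.0, 210.0] [548.6, -1.9, 40.3, 17.2, -53.4]
sensor_mid 0.62 [211.0, 243.0, 229.0, 270.0] [429.8, 105.5, 59.8, 26.8, -0.0]
adapter_mid 0.76 [298.0, 190.0, 325.0, 219.0] [542.8, -105.4, 55.8, 41.7, -23.7]
adapter_mid 0.47 [311.0, 242.0, 327.0, 253.0] [446.8, -118.3, 38.3, 12.7, -46.2]
socket_mid 0.59 [252.0, 244.0, 268.0, 268.0] [430.7, 10.5, 50.4, 22.8, 26.2]
tray_blue 0.97 [360.0, 183.0, 442.0, 249.0] [515.3, -307.6, 164.8, 120.0, -75.9]
tray_grey 0.87 [89.0, 164.0, 158.0, 228.0] [564.9, 326.2, 164.0, 122.9, -81.5]
0.65
```

View pics/zoom1.png

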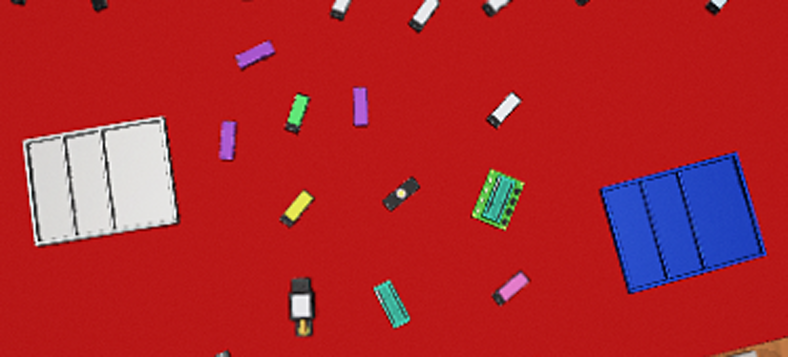

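```bash
cat >> h.py <<'E'
def seg(f):
    f=f.astype(float); R,G,B=f[...,0],f[...,1],f[...,2]
    return ~((R>2.2*G)&(R>2.2*B)&(R>60))
def comps(f,seeds,z):
    m=seg(f).astype(np.uint8); n,l=cv2.connectedComponents(m,connectivity=4); out={}
    for k,(u,v) in seeds.items():
        i=l[v,u]
        out[k]=None if i==0 else (l==i)
    return out
def go(P,jaw):
    """P target TCP mm, jaw = world angle (deg) of jaw axis"""
    from scipy.spatial.transform import Rotation as Ro
    s=read_state(); Rm=Ro.from_quat(s['ee_rot']).as_matrix(); p=np.array(s['position'])*1000
    cur=np.degrees(np.arctan2(Rm[1,0],Rm[0,0]))
    d=(jaw-cur+90)%180-90
    q=np.degrees(s['joints']); az=np.degrees(np.arctan2(P[1],P[0]))
    q6=q[5]-d+(az-np.degrees(np.arctan2(p[1],p[0])))
    sh=Rm.T@(np.array(P)-p)
    print('t',round(s['t'],2),'pos',np.round(p,1).tolist(),'jaw',round(cur,1),'tilt',round(np.degrees(np.arccos(-Rm[2,2])),2),'gap',round(s['finger_gap']*1000,1),'F',np.round(s['wrist_force'],1).tolist())
    print('  shift',np.round(sh,1).tolist(),'turn',round(-d,1),'(q6 now',round(q[5]),'->',round(q6),'; alt turn',round(-d-180*np.sign(-d),1),')')
E
python3 - <<'E'
from h import *
f=grab_frame('top')
seeds=dict(pink=(318,247),yellow=(217,209),green=(217,162),white=(315,161),bare=(262,204),sensor=(219,255),adapter=(313,205),socket=(261,254),blue=(400,215),grey=(124,196))
z=dict(sensor=.011,adapter=.007,socket=.007,blue=.012,grey=.012)
for k,m in comps(f,seeds,0).items():
    if m is None: print(k,None); continue
    # sub-pixel area centroid at mid height
    v,u=np.nonzero(m); P=plane('top',np.c_[u,v],z.get(k,.005))[:,:2]*1000
    c=P.mean(0); w,V=np.linalg.eigh(np.cov((P-c).T)); a=np.degrees(np.arctan2(V[1,1],V[0,1])); 
    print(k,len(u),'mean',np.round(c,1).tolist(),'ang',round((a+90)%180-90,1),'dims',np.round(np.sqrt(12*w[::-1]),1).tolist(),'rect',np.round(rect(m,'top',z.get(k,.005)),1).tolist())
print(proj('top',[[.206,-.589,.23]]))
go([450,-120,100],0)
E
```

```text
pink 129 mean [447.5, -118.3] ang -50.6 dims [41.9, 15.6] rect [447.4, -118.1, 41.7, 15.6, -50.6]
yellow 129 mean [534.7, 110.8] ang -39.3 dims [42.0, 15.8] rect [534.5, 110.9, 42.0, 15.7, -38.7]
green 125 mean [639.5, 110.9] ang -17.9 dims [42.2, 15.8] rect [639.5, 111.0, 41.9, 15.4, -17.9]
white 119 mean [640.9, -115.1] ang -42.3 dims [43.2, 14.9] rect [640.9, -115.0, 41.7, 14.7, -45.6]
bare 119 mean [549.8, -2.1] ang -52.0 dims [41.8, 14.7] rect [549.5, -2.1, 41.9, 14.8, -50.5]
sensor 276 mean [429.9, 104.1] ang 3.2 dims [56.3, 23.7] rect [429.8, 104.4, 59.8, 24.6, -0.0]
adapter 441 mean [542.6, -105.8] ang -22.4 dims [56.5, 40.6] rect [542.8, -105.9, 56.4, 40.3, -23.2]
socket 207 mean [432.3, 9.6] ang 26.6 dims [49.3, 20.7] rect [432.1, 9.6, 48.8, 20.0, 26.2]
blue 3577 mean [515.4, -307.6] ang -76.0 dims [162.9, 118.2] rect [515.9, -308.4, 163.5, 118.3, -75.9]
grey 3582 mean [564.7, 325.2] ang -81.0 dims [162.1, 119.2] rect [564.9, 325.8, 162.7, 119.5, -80.8]
[[576.84721359 366.11775912]]
t 0.7 pos [206.0, -590.1, 231.3] jaw -70.8 tilt 0.0 gap 85.4 F [-0.3, -0.6, 0.2]
  shift [-363.4, -385.3, 131.3] turn -70.8 (q6 now -10 -> -25 ; alt turn 109.2 )
```

```bash
python3 -c "
from h import *
go([447.5,-118.3,70],-50.6)"
```

```text
t 0.7 pos [206.0, -590.1, 231.3] jaw -70.8 tilt 0.0 gap 85.4 F [-0.3, -0.6, 0.2]
  shift [-365.8, -383.5, 161.3] turn -20.2 (q6 now -10 -> 26 ; alt turn 159.8 )
```

Emit:
play_rows --increments '[[[-366,-383.5,161,-20.2],[-366,-383.5,161,-20.2],[-366,-383.5,161,-20.2],[-366,-383.5,161,-20.2],[-366,-383.5,161,-20.2],[-366,-383.5,161,-20.2],[-366,-383.5,161,-20.2],[-366,-383.5,161,-20.2],[-366,-383.5,161,-20.2],[-366,-383.5,161,-20.2],[-366,-383.5,161,-20.2],[-366,-383.5,161,-20.2],[-366,-383.5,161,-20.2],[-366,-383.5,161,-20.2],[-366,-383.5,161,-20.2],[-366,-383.5,161,-20.2],[-366,-383.5,161,-20.2]]]' --claw 0.72 --newtons 30

```text
t: 2.12
position: [0.4478, -0.1189, 0.0706]
ee_rot: [0.904, -0.427, 0.001, 0.0]
wrist_force: [0.6, 0.3, 0.5]
finger_gap: 0.0619
```

```bash
python3 - <<'E'
from h import *
go([447.5,-118.3,0],-50.6)
for n in ('top','side'):
    f=grab_frame(n); p=proj(n,np.array(read_state()['position'])[None])[0]; print(n,p)
    x,y=int(p[0]),int(p[1]); x0=max(0,min(512-160,x-80));y0=max(0,min(384-120,y-60))
    g=f[:,:,::-1].copy(); g=g[y0:y0+120,x0:x0+160]; g=cv2.resize(g,None,fx=4,fy=4,interpolation=cv2.INTER_CUBIC)
    cv2.drawMarker(g,(int((p[0]-x0+.5)*4),int((p[1]-y0+.5)*4)),(255,255,0),0,12)
    cv2.imwrite(f'pics/a_{n}.png',g)
E
```

```text
t 2.12 pos [447.8, -118.9, 70.6] jaw -50.6 tilt 0.07 gap 61.9 F [0.6, 0.3, 0.5]
  shift [-0.8, -0.2, 70.6] turn 0.0 (q6 now 22 -> 22 ; alt turn -180.0 )
top [322.84084342 246.73324122]
side [325.74044783 165.26974722]
```

View pics/a_side.png

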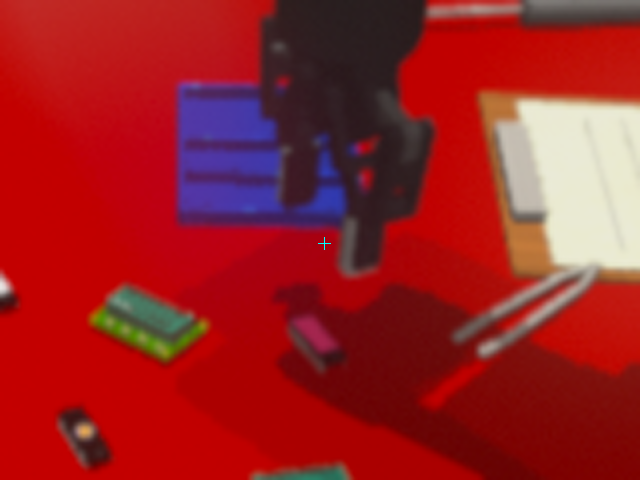

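View pics/a_top.png

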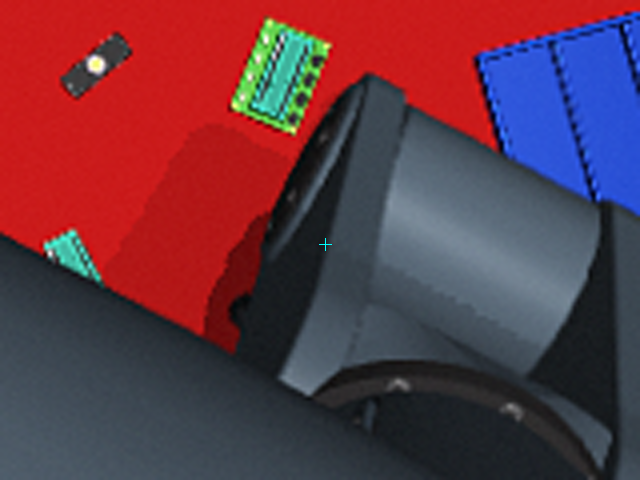

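The side view puts the tips around (298,205) and (360,272) in the zoom, straddling the pink chip at (315,340). They stand about 3–4 mm behind the TCP mark, so the TCP corresponds to shut fingers. I'll descend to z≈0.

Emit:
play_rows --increments '[[[-0.8,-0.2,30,0],[-0.8,-0.2,50,0],[-0.8,-0.2,60,0],[-0.8,-0.2,66,0],[-0.8,-0.2,70,0],[-0.8,-0.2,70,0],[-0.8,-0.2,70,0]]]'

```text
t: 2.8
position: [0.4474, -0.1178, 0.0008]
ee_rot: [0.904, -0.427, 0.0, 0.0]
wrist_force: [0.3, 0.6, -0.1]
finger_gap: 0.0617
```

Emit:
play_rows --increments '[[[0,0,0,0],[0,0,0,0],[0,0,0,0],[0,0,0,0],[0,0,0,0],[0,0,0,0]]]' --claw 0.3 --newtons 30

```text
t: 3.3
position: [0.4476, -0.1176, 0.0012]
ee_rot: [0.904, -0.427, 0.001, 0.0]
wrist_force: [-0.9, -0.4, 6.8]
finger_gap: 0.041
```

Emit:
play_rows --increments '[[[0,0,-5,0],[0,0,-15,0],[0,0,-40,0],[0,0,-70,0],[0,0,-70,0],[0,0,-70,0]]]'

```text
t: 3.8
position: [0.4482, -0.1178, 0.0722]
ee_rot: [0.904, -0.427, 0.002, 0.0]
wrist_force: [0.2, -0.3, -1.2]
finger_gap: 0.0409
```

```bash
python3 - <<'E'
from h import *
th=np.radians(14.0); bx=np.array([np.cos(th),np.sin(th)]); by=np.array([-bx[1],bx[0]]); B=np.array([515.5,-308.0])
for y in (56,13,-43): print('blue',y,np.round(B+y*by,1))
th=np.radians(9.1); bx=np.array([np.cos(th),np.sin(th)]); by=np.array([-bx[1],bx[0]]); G=np.array([564.8,325.5])
for y in (56,13,-43): print('grey',y,np.round(G+y*by,1))
c=B+56*np.array([-np.sin(np.radians(14)),np.cos(np.radians(14))])
go([c[0],c[1],70],14)
f=grab_frame('side'); cv2.imwrite('pics/b.png',cv2.resize(f[60:260,200:450],None,fx=3,fy=3,interpolation=cv2.INTER_CUBIC)[:,:,::-1])
E
```

```text
blue 56 [ 502.  -253.7]
blue 13 [ 512.4 -295.4]
blue -43 [ 525.9 -349.7]
grey 56 [555.9 380.8]
grey 13 [562.7 338.3]
grey -43 [571.6 283. ]
t 3.8 pos [448.2, -117.8, 72.2] jaw -50.5 tilt 0.26 gap 40.9 F [0.2, -0.3, -1.2]
  shift [139.0, 44.8, 2.8] turn -64.5 (q6 now 22 -> -55 ; alt turn 115.5 )
```

View pics/b.png

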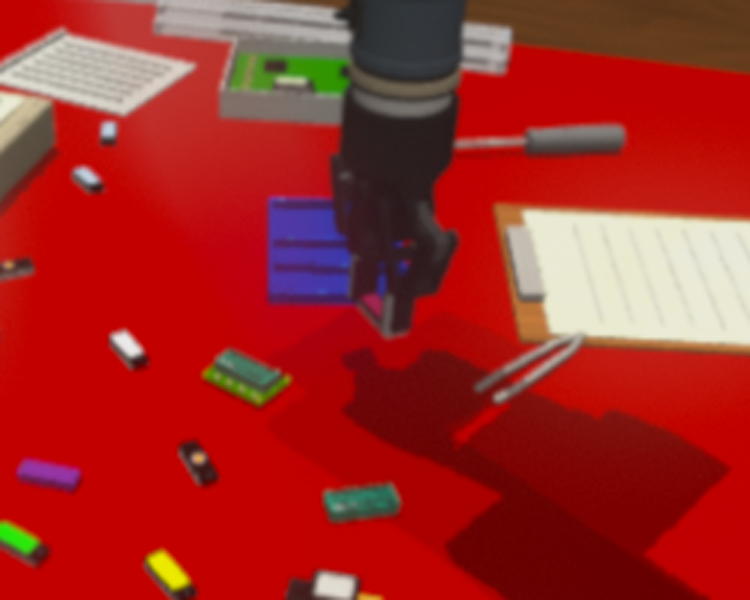

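The pink chip is held between the tips (370,303). Next is the carry to the blue compartment at y=+56.

Emit:
play_rows --increments '[[[139,45,12,-64.5],[139,45,12,-64.5],[139,45,12,-64.5],[139,45,12,-64.5],[139,45,12,-64.5],[139,45,12,-64.5],[139,45,12,-64.5],[139,45,12,-64.5],[139,45,12,-64.5],[139,45,12,-64.5],[139,45,12,-64.5],[139,45,12,-64.5]]]'

```text
t: 4.85
position: [0.5002, -0.2529, 0.0576]
ee_rot: [0.993, 0.12, -0.001, -0.001]
wrist_force: [0.0, 0.7, -0.3]
finger_gap: 0.0411
```

```bash
python3 -c "
from h import *
go([502,-253.7,4.3],14)"
```

```text
t 4.85 pos [500.2, -252.9, 57.6] jaw 13.8 tilt 0.09 gap 41.1 F [0.0, 0.7, -0.3]
  shift [1.6, 1.2, 53.3] turn -0.2 (q6 now -52 -> -52 ; alt turn 179.8 )
```

Emit:
play_rows --increments '[[[1.6,1.2,20,0],[1.6,1.2,36,0],[1.6,1.2,44,0],[1.6,1.2,48,0],[1.6,1.2,50,0],[1.6,1.2,51.5,0],[1.6,1.2,52.5,0],[1.6,1.2,53,0],[1.6,1.2,53,0]]]'

```text
t: 5.6
position: [0.5028, -0.2543, 0.0058]
ee_rot: [0.993, 0.121, 0.0, 0.0]
wrist_force: [-0.2, 0.2, -0.3]
finger_gap: 0.0406
```

Emit:
play_rows --increments '[[[0,0,0.7,0],[0,0,1.4,0],[0,0,2,0],[0,0,2,0]]]'

```text
t: 5.93
position: [0.5027, -0.2543, 0.0043]
ee_rot: [0.993, 0.121, 0.0, 0.0]
wrist_force: [-0.8, 0.1, 6.4]
finger_gap: 0.0406
```

Contact (6.4 N). Open a little and retract.

Emit:
play_rows --increments '[[[0,0,0,0],[0,0,0,0],[0,0,0,0],[0,0,-3,0],[0,0,-15,0],[0,0,-40,0],[0,0,-70,0],[0,0,-70,0]]]' --claw 0.65

```text
t: 6.6
position: [0.5054, -0.2561, 0.0786]
ee_rot: [0.993, 0.121, 0.003, 0.003]
wrist_force: [-0.6, -1.0, 1.1]
finger_gap: 0.0557
```

```bash
python3 -c "
from h import *
go([534.6,110.8,80],-39.2)
f=grab_frame('side'); cv2.imwrite('pics/c.png',cv2.resize(f[100:180,260:370],None,fx=5,fy=5,interpolation=cv2.INTER_CUBIC)[:,:,::-1])"
```

```text
t 6.6 pos [505.4, -256.1, 78.6] jaw 14.0 tilt 0.56 gap 55.7 F [-0.6, -1.0, 1.1]
  shift [116.9, -349.1, -3.4] turn 53.2 (q6 now -52 -> 40 ; alt turn -126.8 )
```

View pics/c.png

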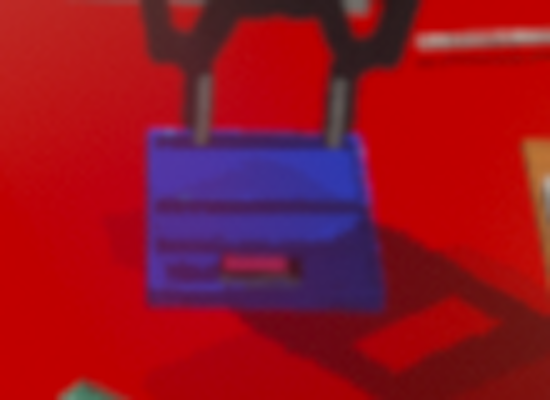

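The pink chip (255,263) lies flat in the nearest narrow compartment. Now yellow.

Emit:
play_rows --increments '[[[117,-349,-3,53.2],[117,-349,-3,53.2],[117,-349,-3,53.2],[117,-349,-3,53.2],[117,-349,-3,53.2],[117,-349,-3,53.2],[117,-349,-3,53.2],[117,-349,-3,53.2],[117,-349,-3,53.2],[117,-349,-3,53.2],[117,-349,-3,53.2],[117,-349,10,53.2],[117,-349,10,53.2],[117,-349,10,53.2]]]' --claw 0.7

```text
t: 7.82
position: [0.531, 0.1122, 0.0627]
ee_rot: [0.942, -0.336, -0.001, 0.001]
wrist_force: [-0.6, -0.7, -0.5]
finger_gap: 0.0598
```

```bash
python3 -c "
from h import *
go([534.6,110.8,0.5],-39.2)"
```

```text
t 7.82 pos [531.0, 112.2, 62.7] jaw -39.3 tilt 0.15 gap 59.8 F [-0.6, -0.7, -0.5]
  shift [3.8, -1.3, 62.1] turn -0.1 (q6 now 39 -> 39 ; alt turn 179.9 )
```

Emit:
play_rows --increments '[[[3,-1,25,0],[3.5,-1.3,42,0],[3.5,-1.3,52,0],[3.5,-1.3,58,0],[3.5,-1.3,62,0],[3.5,-1.3,62,0],[3.5,-1.3,62,0]]]'

```text
t: 8.4
position: [0.5358, 0.1114, 0.0017]
ee_rot: [0.942, -0.336, 0.0, -0.0]
wrist_force: [0.5, -0.1, -0.7]
finger_gap: 0.06
```

Emit:
play_rows --increments '[[[0,0,0,0],[0,0,0,0],[0,0,0,0],[0,0,0,0],[0,0,0,0],[0,0,0,0]]]' --claw 0.3

```text
t: 8.9
position: [0.536, 0.1116, 0.0023]
ee_rot: [0.942, -0.336, 0.001, -0.0]
wrist_force: [-0.8, -1.2, 6.6]
finger_gap: 0.041
```

Emit:
play_rows --increments '[[[0,0,-5,0],[0,0,-15,0],[0,0,-40,0],[0,0,-70,0],[0,0,-70,0],[0,0,-70,0]]]'

```text
t: 9.4
position: [0.5369, 0.1117, 0.0735]
ee_rot: [0.942, -0.336, 0.002, -0.001]
wrist_force: [0.3, 0.2, 0.7]
finger_gap: 0.0407
```

```bash
python3 -c "
from h import *
go([512.4,-295.4,60],14)"
```

```text
t 9.4 pos [536.9, 111.7, 73.5] jaw -39.2 tilt 0.27 gap 40.7 F [0.3, 0.2, 0.7]
  shift [238.5, 330.8, 13.4] turn -53.2 (q6 now 39 -> -56 ; alt turn 126.8 )
```

Emit:
play_rows --increments '[[[238.5,331,3,-53.2],[238.5,331,3,-53.2],[238.5,331,3,-53.2],[238.5,331,3,-53.2],[238.5,331,3,-53.2],[238.5,331,3,-53.2],[238.5,331,3,-53.2],[238.5,331,3,-53.2],[238.5,331,3,-53.2],[238.5,331,3,-53.2],[238.5,331,3,-53.2],[238.5,331,3,-53.2],[238.5,331,13,-53.2],[238.5,331,13,-53.2],[238.5,331,13,-53.2]]]'

```text
t: 10.65
position: [0.5094, -0.293, 0.0568]
ee_rot: [0.993, 0.122, -0.002, -0.002]
wrist_force: [0.2, 0.1, 0.7]
finger_gap: 0.0405
```

```bash
python3 -c "
from h import *
go([512.4,-295.4,5],14)"
```

```text
t 10.65 pos [509.4, -293.0, 56.8] jaw 14.0 tilt 0.28 gap 40.5 F [0.2, 0.1, 0.7]
  shift [2.4, 3.3, 51.7] turn 0.0 (q6 now -55 -> -55 ; alt turn -180.0 )
```

Emit:
play_rows --increments '[[[1.5,1.5,20,0],[1.5,2,36,0],[1.5,2,44,0],[1.5,2,47,0],[1.5,2,49,0],[1.5,2,50.5,0],[1.5,2,51.5,0],[1.5,2,52,0],[1.5,2,52.5,0],[1.5,2,52.5,0]]]'

```text
t: 11.48
position: [0.5128, -0.2974, 0.0062]
ee_rot: [0.993, 0.121, 0.0, 0.0]
wrist_force: [-0.6, 0.4, -0.5]
finger_gap: 0.0406
```

Emit:
play_rows --increments '[[[0,-1,0.7,0],[0,-1.5,1.2,0],[0,-1.5,1.6,0],[0,-1.5,1.6,0]]]'

```text
t: 11.82
position: [0.5126, -0.2964, 0.0053]
ee_rot: [0.993, 0.121, 0.0, 0.001]
wrist_force: [-0.8, -0.7, 5.0]
finger_gap: 0.0405
```

Emit:
play_rows --increments '[[[0,0,0,0],[0,0,0,0],[0,0,0,0],[0,0,-3,0],[0,0,-15,0],[0,0,-40,0],[0,0,-70,0],[0,0,-75,0],[0,0,-75,0]]]' --claw 0.65

```text
t: 12.57
position: [0.5139, -0.297, 0.0823]
ee_rot: [0.993, 0.121, 0.002, 0.002]
wrist_force: [-0.2, -0.4, -0.1]
finger_gap: 0.0554
```

```bash
python3 -c "
from h import *
go([639.5,110.9,80],-17.9)
f=grab_frame('side'); cv2.imwrite('pics/d.png',cv2.resize(f[100:180,260:370],None,fx=5,fy=5,interpolation=cv2.INTER_CUBIC)[:,:,::-1])"
```

```text
t 12.57 pos [513.9, -297.0, 82.3] jaw 13.9 tilt 0.36 gap 55.4 F [-0.2, -0.4, -0.1]
  shift [220.2, -365.6, 1.3] turn 31.8 (q6 now -55 -> 17 ; alt turn -148.2 )
```

View pics/d.png

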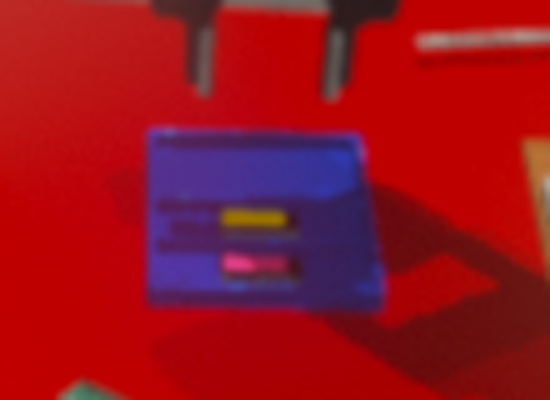

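Yellow (253,218) and pink (253,264) each lie in their own narrow compartment. Green is next.

Emit:
play_rows --increments '[[[220,-365.5,1,31.8],[220,-365.5,1,31.8],[220,-365.5,1,31.8],[220,-365.5,1,31.8],[220,-365.5,1,31.8],[220,-365.5,1,31.8],[220,-365.5,1,31.8],[220,-365.5,1,31.8],[220,-365.5,1,31.8],[220,-365.5,1,31.8],[220,-365.5,1,31.8],[220,-365.5,1,31.8],[220,-365.5,16,31.8],[220,-365.5,16,31.8],[220,-365.5,16,31.8]]]' --claw 0.7

```text
t: 13.87
position: [0.6358, 0.1113, 0.0614]
ee_rot: [0.988, -0.156, -0.002, 0.001]
wrist_force: [-0.3, 0.1, 0.6]
finger_gap: 0.0599
```

```bash
python3 -c "
from h import *
go([639.5,110.9,0.5],-17.9)"
```

```text
t 13.87 pos [635.8, 111.3, 61.4] jaw -17.9 tilt 0.29 gap 59.9 F [-0.3, 0.1, 0.6]
  shift [4.0, -0.9, 60.8] turn 0.0 (q6 now 18 -> 18 ; alt turn -180.0 )
```

Emit:
play_rows --increments '[[[2.5,-0.7,25,0],[2.5,-0.7,42,0],[2.5,-0.7,52,0],[2.5,-0.7,58,0],[2.5,-0.7,61,0],[2.5,-0.7,61,0],[2.5,-0.7,61,0]]]'

```text
t: 14.45
position: [0.6409, 0.1117, 0.0029]
ee_rot: [0.988, -0.155, 0.001, -0.0]
wrist_force: [0.3, -0.3, 0.9]
finger_gap: 0.0598
```

Emit:
play_rows --increments '[[[0,0,0,0],[0,0,0,0],[0,0,0,0],[0,0,0,0],[0,0,0,0],[0,0,0,0]]]' --claw 0.3

```text
t: 14.95
position: [0.6411, 0.1119, 0.0035]
ee_rot: [0.988, -0.155, 0.001, -0.0]
wrist_force: [-1.6, -0.6, 5.8]
finger_gap: 0.0406
```

Emit:
play_rows --increments '[[[0,0,-5,0],[0,0,-15,0],[0,0,-40,0],[0,0,-70,0],[0,0,-70,0],[0,0,-70,0]]]'

```text
t: 15.45
position: [0.642, 0.112, 0.0748]
ee_rot: [0.988, -0.155, 0.003, -0.0]
wrist_force: [0.0, 0.0, 1.0]
finger_gap: 0.0401
```

```bash
python3 -c "
from h import *
go([562.7,338.3,60],9.1)"
```

```text
t 15.45 pos [642.0, 112.0, 74.8] jaw -17.9 tilt 0.29 gap 40.1 F [0.0, 0.0, 1.0]
  shift [-145.0, -191.0, 14.5] turn -27.0 (q6 now 18 -> 12 ; alt turn 153.0 )
```

Emit:
play_rows --increments '[[[-145,-191,4,-27],[-145,-191,4,-27],[-145,-191,4,-27],[-145,-191,4,-27],[-145,-191,4,-27],[-145,-191,4,-27],[-145,-191,4,-27],[-145,-191,4,-27],[-145,-191,14,-27],[-145,-191,14,-27],[-145,-191,14,-27]]]'

```text
t: 16.37
position: [0.5606, 0.3363, 0.0568]
ee_rot: [0.997, 0.079, -0.001, 0.001]
wrist_force: [0.4, -0.2, 0.3]
finger_gap: 0.0405
```

```bash
python3 -c "
from h import *
go([562.7,338.3,6.5],9.1)"
```

```text
t 16.37 pos [560.6, 336.3, 56.8] jaw 9.0 tilt 0.17 gap 40.5 F [0.4, -0.2, 0.3]
  shift [2.5, -1.7, 50.3] turn -0.1 (q6 now 12 -> 12 ; alt turn 179.9 )
```

Emit:
play_rows --increments '[[[1.5,-1,20,0],[1.5,-1,36,0],[1.5,-1,43,0],[1.5,-1,46,0],[1.5,-1,48,0],[1.5,-1,49.5,0],[1.5,-1,50.5,0],[1.5,-1,51,0],[1.5,-1,51.5,0],[1.5,-1,51.5,0]]]'

```text
t: 17.2
position: [0.5624, 0.3395, 0.0071]
ee_rot: [0.997, 0.08, 0.0, -0.0]
wrist_force: [0.2, 0.4, -0.5]
finger_gap: 0.0406
```

Emit:
play_rows --increments '[[[0,0.5,0.7,0],[0,1,1.2,0],[0,1,1.7,0],[0,1,1.7,0]]]'

```text
t: 17.53
position: [0.5626, 0.3392, 0.0065]
ee_rot: [0.997, 0.08, 0.001, -0.001]
wrist_force: [-2.2, 1.4, 6.2]
finger_gap: 0.0404
```

Emit:
play_rows --increments '[[[0,0,0,0],[0,0,0,0],[0,0,0,0],[0,0,-3,0],[0,0,-15,0],[0,0,-40,0],[0,0,-70,0],[0,0,-75,0],[0,0,-75,0]]]' --claw 0.65

```text
t: 18.28
position: [0.5646, 0.3392, 0.0836]
ee_rot: [0.997, 0.08, 0.003, -0.001]
wrist_force: [0.3, -0.1, -1.1]
finger_gap: 0.0559
```

```bash
python3 - <<'E'
from h import *
# socket on adapter + sensor housing position
go([542.7,-105.8,80],-22.6+90)
f=grab_frame('top'); cv2.imwrite('pics/e.png',cv2.resize(f[140:290,60:460],None,fx=2,fy=2,interpolation=cv2.INTER_CUBIC)[:,:,::-1])
g=cv2.resize(f[180:230,290:340],None,fx=8,fy=8,interpolation=cv2.INTER_CUBIC)
h=cv2.resize(f[232:282,195:245],None,fx=8,fy=8,interpolation=cv2.INTER_CUBIC)
cv2.imwrite('pics/e2.png',np.hstack([g,h])[:,:,::-1])
E
```

```text
t 18.28 pos [564.6, 339.2, 83.6] jaw 9.1 tilt 0.39 gap 55.9 F [0.3, -0.1, -1.1]
  shift [-92.3, 435.9, 2.4] turn -58.3 (q6 now 12 -> -88 ; alt turn 121.7 )
```

View pics/e.png

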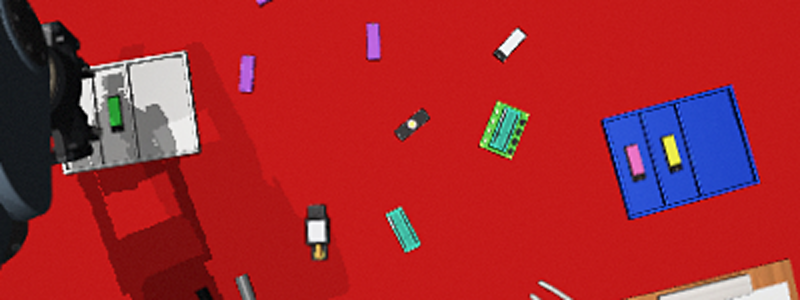

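View pics/e2.png

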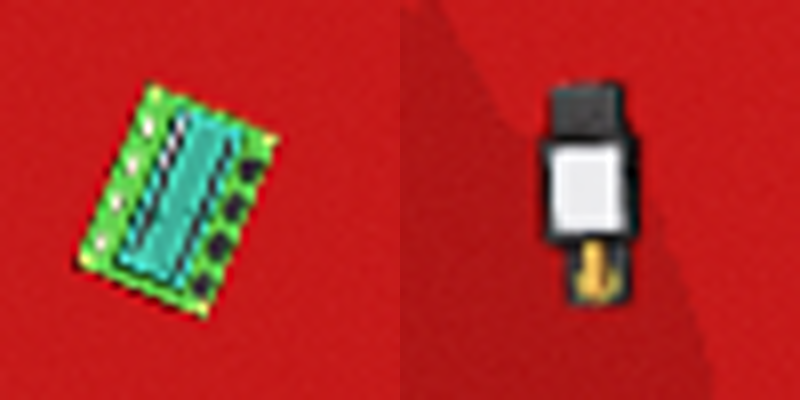

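Pink and yellow lie in the blue tray, green (115,112) in the grey. Both remaining parts are clear in the zooms. Sensor next: plate centre about (218,255), plug towards +x.

```bash
python3 - <<'E'
from h import *
f=grab_frame('top')
h=f[236:280,200:240].astype(int); mx=h.max(2);mn=h.min(2)
w=np.zeros(f.shape[:2],np.uint8); w[236:280,200:240]=(mn>130)
print(w.sum(),np.round(rect(w,'top',.022),1)); v,u=np.nonzero(w); print(plane('top',[[u.mean(),v.mean()]],.022)*1000)
m=comps(f,dict(s=(219,255)),0)['s']
if m is not None:
    for r in range(240,275,2):
        c=np.nonzero(m[r])[0]; 
        if len(c): print(r,c.min(),c.max(),end=' | ')
E
```

```text
97 [431.2 104.6  22.   17.7  -0. ]
[[430.92339363 104.54547047  22.        ]]
242 218 221 | 244 214 222 | 246 214 222 | 248 214 223 | 250 213 224 | 252 213 224 | 254 213 224 | 256 213 224 | 258 213 224 | 260 213 224 | 262 214 223 | 264 216 223 | 266 216 223 | 268 216 223 |
```

```bash
python3 -c "
from h import *
go([431,104.5,80],91)"
```

```text
t 18.38 pos [562.1, 338.3, 80.2] jaw 9.1 tilt 0.0 gap 55.7 F [0.3, -0.0, -0.3]
  shift [-166.6, 210.0, 0.2] turn -81.9 (q6 now 12 -> -87 ; alt turn 98.1 )
```

Emit:
play_rows --increments '[[[-166.5,210,0,98.1],[-166.5,210,0,98.1],[-166.5,210,0,98.1],[-166.5,210,0,98.1],[-166.5,210,0,98.1],[-166.5,210,0,98.1],[-166.5,210,0,98.1],[-166.5,210,0,98.1],[-166.5,210,0,98.1],[-166.5,210,0,98.1],[-166.5,210,0,98.1],[-166.5,210,0,98.1],[-166.5,210,0,98.1],[-166.5,210,0,98.1],[-166.5,210,0,98.1],[-166.5,210,0,98.1]]]' --claw 0.65

```text
t: 19.72
position: [0.4305, 0.1046, 0.0792]
ee_rot: [0.714, -0.7, -0.001, 0.001]
wrist_force: [0.9, -0.1, 0.1]
finger_gap: 0.0554
```

```bash
python3 -c "
from h import *
go([431,104.5,9],91)
f=grab_frame('side'); cv2.imwrite('pics/f.png',cv2.resize(f[160:310,240:390],None,fx=4,fy=4,interpolation=cv2.INTER_CUBIC)[:,:,::-1])"
```

```text
t 19.72 pos [430.5, 104.6, 79.2] jaw -88.8 tilt 0.14 gap 55.4 F [0.9, -0.1, 0.1]
  shift [0.1, -0.7, 70.2] turn 0.2 (q6 now 88 -> 88 ; alt turn -179.8 )
```

View pics/f.png

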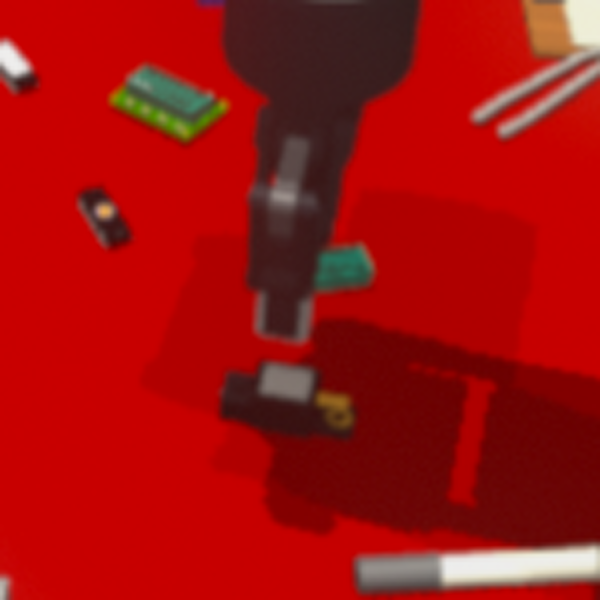

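The finger stands directly above the sensor's plate (287,380). Descend.

Emit:
play_rows --increments '[[[0,0,25,0],[0,-0.5,45,0],[0,-0.5,58,0],[0,-0.5,65,0],[0,-0.5,69,0],[0,-0.5,70.5,0],[0,-0.5,70.5,0]]]'

```text
t: 20.35
position: [0.4319, 0.1047, 0.0095]
ee_rot: [0.714, -0.7, -0.0, 0.0]
wrist_force: [-0.5, -0.1, 0.2]
finger_gap: 0.0557
```

Emit:
play_rows --increments '[[[0,0,0,0],[0,0,0,0],[0,0,0,0],[0,0,0,0],[0,0,0,0],[0,0,0,0],[0,0,0,0]]]' --claw 0.12 --newtons 40

```text
t: 20.93
position: [0.4323, 0.1046, 0.0103]
ee_rot: [0.714, -0.701, 0.001, -0.001]
wrist_force: [-1.0, 1.3, 7.0]
finger_gap: 0.0246
```

Emit:
play_rows --increments '[[[0,0,-5,0],[0,0,-15,0],[0,0,-40,0],[0,0,-70,0],[0,0,-70,0],[0,0,-70,0]]]'

```text
t: 21.43
position: [0.433, 0.1047, 0.081]
ee_rot: [0.714, -0.701, 0.002, -0.001]
wrist_force: [0.7, -0.9, -0.1]
finger_gap: 0.0249
```

```bash
python3 -c "
from h import *
go([525.9,-349.7,75],104)"
```

```text
t 21.43 pos [433.0, 104.7, 81.0] jaw -89.0 tilt 0.24 gap 24.9 F [0.7, -0.9, -0.1]
  shift [456.0, -84.6, 6.5] turn -13.0 (q6 now 88 -> 28 ; alt turn 167.0 )
```

Emit:
play_rows --increments '[[[456,-84.5,4,-13],[456,-84.5,4,-13],[456,-84.5,4,-13],[456,-84.5,4,-13],[456,-84.5,4,-13],[456,-84.5,4,-13],[456,-84.5,4,-13],[456,-84.5,4,-13],[456,-84.5,4,-13],[456,-84.5,4,-13],[456,-84.5,4,-13],[456,-84.5,4,-13],[456,-84.5,4,-13],[456,-84.5,4,-13],[456,-84.5,4,-13],[456,-84.5,4,-13]]]'

```text
t: 22.77
position: [0.5236, -0.3473, 0.0745]
ee_rot: [0.789, -0.615, -0.002, -0.0]
wrist_force: [0.3, -0.2, 0.1]
finger_gap: 0.0249
```

```bash
python3 -c "
from h import *
go([525.9,-349.7,13.3],104)"
```

```text
t 22.77 pos [523.6, -347.3, 74.5] jaw -75.9 tilt 0.22 gap 24.9 F [0.3, -0.2, 0.1]
  shift [3.0, -1.8, 61.2] turn 0.1 (q6 now 32 -> 32 ; alt turn -179.9 )
```

Emit:
play_rows --increments '[[[1,-1,20,0],[1,-1,38,0],[1,-1,49,0],[1,-1,55,0],[1,-1,58,0],[1,-1,60,0],[1,-1,61,0],[1,-1,61.5,0],[1,-1,61.5,0]]]'

```text
t: 23.52
position: [0.5261, -0.3508, 0.0146]
ee_rot: [0.788, -0.615, 0.001, 0.0]
wrist_force: [0.5, -0.2, -0.2]
finger_gap: 0.0248
```

Emit:
play_rows --increments '[[[0,0,0.7,0],[0,0,1.2,0],[0,0,1.8,0],[0,0,1.8,0]]]'

```text
t: 23.85
position: [0.5261, -0.3508, 0.0134]
ee_rot: [0.788, -0.615, 0.001, 0.0]
wrist_force: [-0.4, 0.2, 5.0]
finger_gap: 0.0252
```

Contact. Open to about 40 mm gap (the tips are above the walls) and retract.

Emit:
play_rows --increments '[[[0,0,0,0],[0,0,0,0],[0,0,0,0],[0,0,-3,0],[0,0,-15,0],[0,0,-40,0],[0,0,-68,0],[0,0,-68,0],[0,0,-68,0]]]' --claw 0.45

```text
t: 24.6
position: [0.5271, -0.3517, 0.083]
ee_rot: [0.788, -0.615, 0.003, 0.0]
wrist_force: [-0.5, 0.2, -0.2]
finger_gap: 0.0381
```

```bash
python3 -c "
from h import *
go([542.7,-105.8,80],67.4)
f=grab_frame('side'); cv2.imwrite('pics/g.png',cv2.resize(f[100:180,260:370],None,fx=5,fy=5,interpolation=cv2.INTER_CUBIC)[:,:,::-1])"
```

```text
t 24.6 pos [527.1, -351.7, 83.0] jaw -76.0 tilt 0.3 gap 38.1 F [-0.5, 0.2, -0.2]
  shift [-234.8, -74.8, 2.1] turn 36.6 (q6 now 32 -> 91 ; alt turn -143.4 )
```

View pics/g.png

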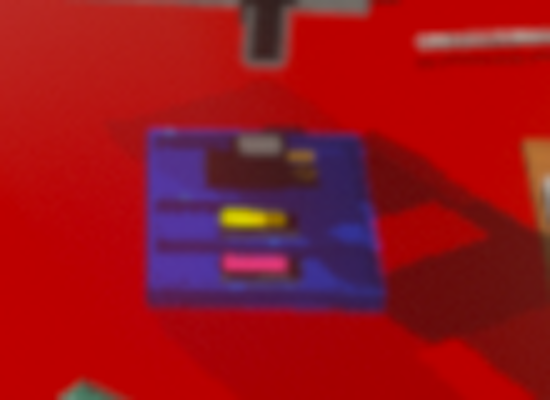

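The sensor sits upright in the wide compartment (plate at (260,145)). Now the adapter.

Emit:
play_rows --increments '[[[-235,-75,2,36.6],[-235,-75,2,36.6],[-235,-75,2,36.6],[-235,-75,2,36.6],[-235,-75,2,36.6],[-235,-75,2,36.6],[-235,-75,2,36.6],[-235,-75,2,36.6],[-235,-75,2,36.6],[-235,-75,2,36.6],[-235,-75,22,36.6],[-235,-75,22,36.6],[-235,-75,22,36.6]]]' --claw 0.55

```text
t: 25.73
position: [0.5408, -0.1056, 0.0574]
ee_rot: [-0.554, 0.832, 0.001, -0.001]
wrist_force: [-0.3, -1.6, 0.6]
finger_gap: 0.0467
```

```bash
python3 -c "
from h import *
go([542.7,-105.8,10],67.4)
f=grab_frame('side'); cv2.imwrite('pics/i.png',cv2.resize(f[110:230,220:350],None,fx=4,fy=4,interpolation=cv2.INTER_CUBIC)[:,:,::-1])"
```

```text
t 25.73 pos [540.8, -105.6, 57.4] jaw -112.7 tilt 0.14 gap 46.7 F [-0.3, -1.6, 0.6]
  shift [-0.6, -2.0, 47.4] turn -0.1 (q6 now 90 -> 90 ; alt turn 179.9 )
```

View pics/i.png

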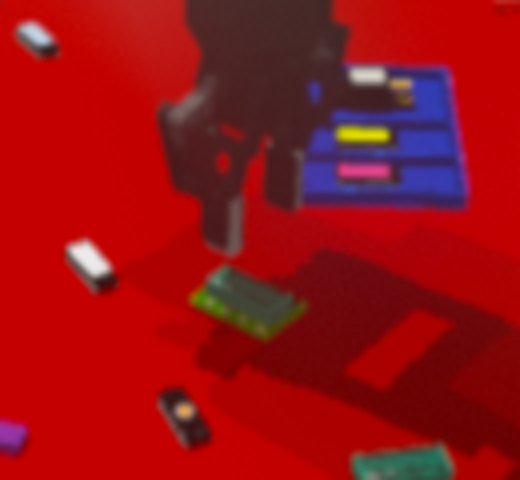

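The tips (225,245) and (285,200) straddle the board at (247,300).

Emit:
play_rows --increments '[[[-0.5,-1,20,0],[-0.5,-1,34,0],[-0.5,-1,41,0],[-0.5,-1,44.5,0],[-0.5,-1,46.5,0],[-0.5,-1,48,0],[-0.5,-1,48,0]]]' --claw 0.45

```text
t: 26.37
position: [0.543, -0.1045, 0.0106]
ee_rot: [-0.555, 0.832, -0.0, 0.0]
wrist_force: [-1.0, 0.1, 0.7]
finger_gap: 0.0383
```

Emit:
play_rows --increments '[[[0,0,0,0],[0,0,0,0],[0,0,0,0],[0,0,0,0],[0,0,0,0],[0,0,0,0],[0,0,0,0]]]' --claw 0.08 --newtons 40

```text
t: 26.95
position: [0.5432, -0.1044, 0.0109]
ee_rot: [-0.555, 0.832, -0.001, 0.0]
wrist_force: [-1.7, -0.1, 6.4]
finger_gap: 0.0187
```

Emit:
play_rows --increments '[[[0,0,-4,0],[0,0,-12,0],[0,0,-35,0],[0,0,-70,0],[0,0,-70,0],[0,0,-70,0]]]'

```text
t: 27.45
position: [0.5441, -0.1048, 0.0824]
ee_rot: [-0.555, 0.832, -0.002, 0.001]
wrist_force: [-0.9, 0.5, -0.8]
finger_gap: 0.0184
```

```bash
python3 -c "
from h import *
go([571.6,283.0,75],99.1)
f=grab_frame('side'); cv2.imwrite('pics/j.png',cv2.resize(f[90:230,220:350],None,fx=4,fy=4,interpolation=cv2.INTER_CUBIC)[:,:,::-1])"
```

```text
t 27.45 pos [544.1, -104.8, 82.4] jaw -112.6 tilt 0.28 gap 18.4 F [-0.9, 0.5, -0.8]
  shift [-368.7, 123.4, 6.8] turn -31.7 (q6 now 90 -> 96 ; alt turn 148.3 )
```

View pics/j.png

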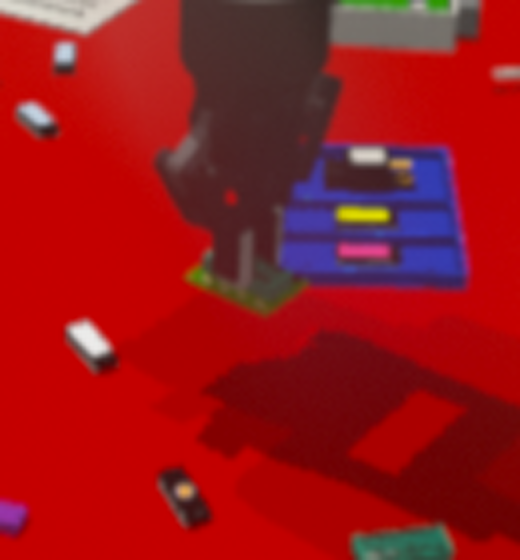

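The adapter (245,280) is held level. Carry it to the grey tray's wide compartment.

Emit:
play_rows --increments '[[[-368.5,123,4,-31.7],[-368.5,123,4,-31.7],[-368.5,123,4,-31.7],[-368.5,123,4,-31.7],[-368.5,123,4,-31.7],[-368.5,123,4,-31.7],[-368.5,123,4,-31.7],[-368.5,123,4,-31.7],[-368.5,123,4,-31.7],[-368.5,123,4,-31.7],[-368.5,123,4,-31.7],[-368.5,123,4,-31.7],[-368.5,123,4,-31.7],[-368.5,123,4,-31.7]]]'

```text
t: 28.67
position: [0.5701, 0.2812, 0.0756]
ee_rot: [0.761, -0.649, -0.0, 0.001]
wrist_force: [0.5, -0.9, 0.6]
finger_gap: 0.0182
```

```bash
python3 -c "
from h import *
go([571.6,283,14],99.1)"
```

```text
t 28.67 pos [570.1, 281.2, 75.6] jaw -81.0 tilt 0.12 gap 18.2 F [0.5, -0.9, 0.6]
  shift [-1.5, -1.9, 61.6] turn -0.1 (q6 now 97 -> 97 ; alt turn 179.9 )
```

Emit:
play_rows --increments '[[[-0.5,-1,20,0],[-0.5,-1,38,0],[-0.5,-1,49,0],[-0.5,-1,55,0],[-0.5,-1,58,0],[-0.5,-1,60,0],[-0.5,-1,61,0],[-0.5,-1,61.5,0],[-0.5,-1,61.5,0]]]'

```text
t: 29.42
position: [0.5718, 0.2841, 0.0153]
ee_rot: [0.761, -0.648, 0.0, -0.0]
wrist_force: [0.6, 0.9, -0.5]
finger_gap: 0.0184
```

Emit:
play_rows --increments '[[[0,0,0.7,0],[0,0,1.3,0],[0,0,1.9,0],[0,0,1.9,0]]]'

```text
t: 29.75
position: [0.5717, 0.2841, 0.014]
ee_rot: [0.761, -0.648, 0.0, -0.0]
wrist_force: [-0.9, -0.4, 4.5]
finger_gap: 0.0186
```

Emit:
play_rows --increments '[[[0,0,0,0],[0,0,0,0],[0,0,0,0],[0,0,-3,0],[0,0,-15,0],[0,0,-45,0],[0,0,-100,0],[0,0,-140,0],[0,0,-140,0],[0,0,-140,0]]]' --claw 0.36

```text
t: 30.58
position: [0.5747, 0.285, 0.1589]
ee_rot: [0.761, -0.648, 0.003, -0.005]
wrist_force: [0.5, 0.8, -0.2]
finger_gap: 0.0309
```

```bash
python3 -c "
from h import *
go([450,0,200],90)
"
```

```text
t 30.58 pos [574.7, 285.0, 158.9] jaw -80.9 tilt 0.65 gap 30.9 F [0.5, 0.8, -0.2]
  shift [261.5, 167.9, -43.4] turn 9.1 (q6 now 97 -> 80 ; alt turn -170.9 )
```

Emit:
play_rows --increments '[[[261,168,-60,0],[261,168,-60,0],[261,168,-60,0],[261,168,-60,0],[261,168,-60,0],[261,168,-60,0],[261,168,-60,0],[261,168,-60,0],[261,168,-60,0],[261,168,-60,0],[261,168,-60,0]]]'

```text
t: 31.5
position: [0.4468, -0.0, 0.2123]
ee_rot: [0.761, -0.649, -0.001, 0.0]
wrist_force: [-0.4, 0.2, 0.1]
finger_gap: 0.0303
```

```bash
python3 - <<'E'
from h import *
f=grab_frame('top'); g=grab_frame('side')
a=cv2.resize(f[150:260,70:180],None,fx=3.6,fy=3.6,interpolation=cv2.INTER_CUBIC); b=cv2.resize(f[150:260,345:455],None,fx=3.6,fy=3.6,interpolation=cv2.INTER_CUBIC)
cv2.imwrite('pics/k1.png',np.hstack([a,b])[:,:,::-1]); cv2.imwrite('pics/k2.png',cv2.resize(g,None,fx=1.5,fy=1.5)[:,:,::-1])
B=(np.array([515.5,-308]),14.0);G=(np.array([564.8,325.5]),9.1)
H=cv2.cvtColor(f,cv2.COLOR_RGB2HSV).astype(int)
def loc(name,mask,z,T):
    v,u=np.nonzero(mask); p=plane('top',[[u.mean(),v.mean()]],z)[0,:2]*1000; t=np.radians(T[1]); d=p-T[0]
    print(name,len(u),'tray xy',np.round([d@[np.cos(t),np.sin(t)],d@[-np.sin(t),np.cos(t)]],1))
def box(x0,x1,y0,y1):
    m=np.zeros(f.shape[:2],bool); m[y0:y1,x0:x1]=1; return m
bb=box(360,442,183,250); gb=box(86,160,162,230); h,s,v=H[...,0],H[...,1],H[...,2]
loc('pink',bb&(h>145)&(h<172)&(s>60),.0115,B); loc('yellow',bb&(h>22)&(h<36)&(s>120)&(v>120),.0115,B)
loc('plate',bb&(f.min(2)>140),.025,B)
loc('green',gb&(h>45)&(h<70)&(s>150)&(np.indices(h.shape)[1]<134),.0115,G)
loc('adapter',gb&(h>40)&(h<95)&(s>80)&(np.indices(h.shape)[1]>=134),.011,G)
for k,m in comps(f,dict(white=(315,161),bare=(262,204),socket=(261,254)),0).items():
    if m is not None and m.sum()<400: q=np.nonzero(m); print(k,np.round(plane('top',[[q[1].mean(),q[0].mean()]],.005)[0]*1000,1))
E
```

```text
pink 157 tray xy [ 6.1 37.4]
yellow 91 tray xy [0.7 3.7]
plate 76 tray xy [ -0.8 -44. ]
green 89 tray xy [5.  4.3]
adapter 347 tray xy [ -0.4 -44.4]
white [ 640.9 -115.1    5. ]
bare [549.5  -1.8   5. ]
```

View pics/k1.png

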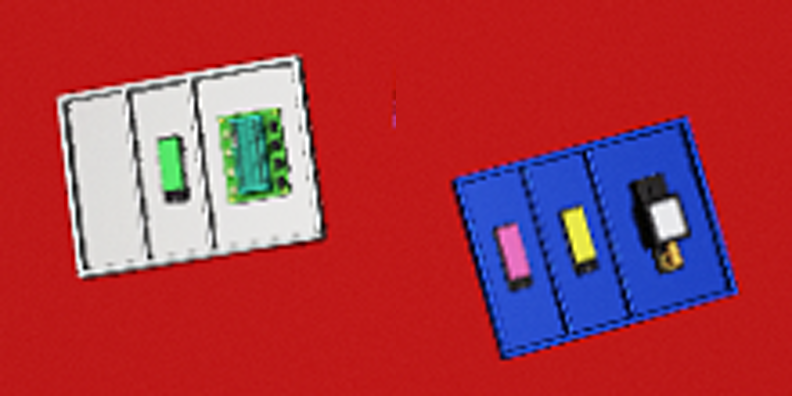

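View pics/k2.png

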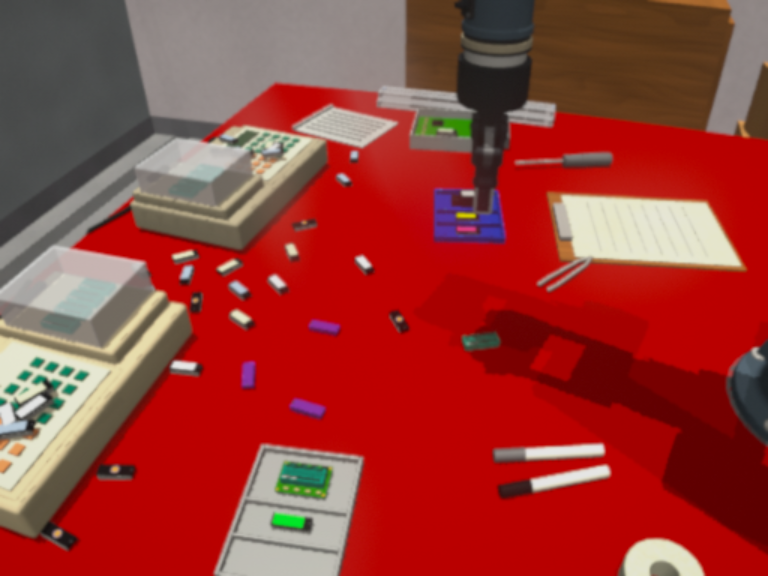

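All five parts sit centred in the pictures, but the pink, yellow and green mask averages look contaminated by edge pixels. I'll recheck them using the largest blob only.

```bash
python3 - <<'E'
from h import *
f=grab_frame('top'); H=cv2.cvtColor(f,cv2.COLOR_RGB2HSV).astype(int); h,s,v=H[...,0],H[...,1],H[...,2]
for n,m,T in (('pink',(h>145)&(h<172)&(s>60)&(v>150),((515.5,-308),14)),('yellow',(h>22)&(h<36)&(s>120)&(v>120),((515.5,-308),14)),('green',(h>45)&(h<70)&(s>110),((564.8,325.5),9.1))):
    k,l,st,c=cv2.connectedComponentsWithStats(m.astype(np.uint8))
    for i in range(1,k):
        if st[i,4]>25 and 160<c[i][1]<250 and (c[i][0]<165 or 355<c[i][0]<445):
            d=plane('top',[c[i]],.0115)[0,:2]*1000-T[0]; t=np.radians(T[1]); print(n,st[i,4],np.round(c[i]),np.round([d@[np.cos(t),np.sin(t)],d@[-np.sin(t),np.cos(t)]],1))
s=read_state();print(s['t'],np.abs(s['dq']).max())
E
```

```text
pink 81 [377. 219.] [ 4.7 54.1]
yellow 80 [395. 215.] [ 4.1 10.4]
green 108 [145. 193.] [ -3.1 -52.5]
green 35 [133. 188.] [ 12.7 -27. ]
green 84 [117. 195.] [ 3.4 11.6]
31.65 0.0028312809261744117
```

All within tolerance, and the robot is clear of everything. Handing in.

```bash
python3 -c "
from workcell import *
print(sign_off())"
```

```text
the job is handed in; nothing more can be done
None
```

I placed all five parts in their compartments and handed the job in at about 31.7 s of the 115 s allowed. I set each part down until the wrist felt 4.5–6.5 N, then opened the gripper and backed off.

My last camera checks gave these positions, in each tray's own frame:

| Part | Tray | Compartment centre y (mm) | Measured (x, y) (mm) |
|---|---|---|---|
| Pink chip | blue | +56 | (5, 54) |
| Yellow chip | blue | +13 | (4, 10) |
| Sensor | blue | -43 | (-1, -44) |
| Green chip | grey | +13 | (3, 12) |
| Adapter board | grey | -43 | (0, -44) |

- **Height and tilt:** I did not measure these separately. The parts looked flat in the last pictures, and contact came about 3 mm above the pick-up height, which matches the tray floor.
- **Parts to leave alone:** The white-labelled and unlabelled chips measured within 1 mm of where they started. I could not re-measure the spare socket because the arm hid it from the top camera. In the side view it looks unmoved, and I never went near it.
- **Checks that disagreed:**
  - My first check of the pink, yellow and green chips was up to about 19 mm off because stray pixels got into the colour masks. Measuring single blobs fixed it, and those are the figures above.
  - The detection network missed the pink chip and reported purple look-alikes as the green one, so I took the chip positions from my own image segmentation.

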